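Clear the tin and slide the griddle plate home on its pins

TASK

The griddle plate is sitting proud on top of the table grill's locating pins, and a tin stands in its way on the grill. Lift the tin off and stand it upright on the blue dish; then gently slide the plate along the grill towards the end where the tin stood, until it drops over its pins and lies flush, and leave it there. Do not push hard once the pins stop it, and do not disturb the small green and red pot.

Things in the scene. Friction and masses are not known exactly. Their poses are not given: they have to be found in the camera images.
- grill_base: table grill base, fixed, 190 (x) x 280 (y) x 54 mm, black, with two aluminium side rails along its own y (inner faces at x = -75 and +75 mm, tops 54 mm above the worktop). Origin under its centre, on the worktop. Between the rails runs a flat channel, open at both ends (y = -140, +140).
- channel (a point): middle of the steel channel floor, 40 mm above the worktop; axes as grill_base. Hidden under the plate four pins (10 mm thick, 7 mm high) stand on this floor at x = -45, +45 mm, one pair 100 mm from the other along y. They sit on the sliding heater carriage, locked anywhere from -20 to +20 mm along y, so the plate's home has its centre at y = -20 to +20: nothing shows where, it must be felt.
- griddle: dark ribbed griddle plate, loose, 146 (x) x 200 (y) x 14 mm, 0.6 to 0.8 kg. Origin at the centre of its underside, axes as grill_base. Starts on the pin tops (underside 47 mm above the worktop), 2 mm play to each rail, centre at y = +28 to +32 mm of the base. Four blind sockets below (20 in x, 14 in y, 9 deep) at x = -45, +45, y = -40, +60 mm take the pins.
- plate_end (a point): middle of the plate's +y end face, the face to push, toward the base's -y. The slide takes 1 to 4 N. Within about 2 mm of home it drops 7 mm onto the channel floor, top level with the rails, and the pins then stop it within 5 mm (push force rises). Push slowly (15 mm/s is good) and stop at 8 N: over 40 N between robot and plate is a failure.
- tin: small round tin with a green label, loose, diameter 57, height 72 mm, 0.13 to 0.25 kg. Origin at the centre of its underside. Stands on the channel floor at the base's -y end (40 mm above the worktop), in the plate's way. Push the plate only once the tin is gone.
- blue_dish: flat dark blue round dish, loose, diameter 119, height 15 mm, on the worktop to the right of the grill, near or far side. Origin at the centre of its underside. Its inner floor is 8 mm above the worktop and about 66 mm wide; the tin stands there.
- green_pot: small round cosmetic pot, green lid and red body, diameter 67, height 24 mm, loose, on the worktop to the right of the grill; a bystander. Origin at the centre of its underside.

How it is judged:
By the outcome, as a careful person would: the job done as asked, in the order asked, and still so for the second after the job is handed in, with the robot touching nothing.
It also fails if it takes over 51 s, if anything falls off the work surface, if the arm or the gripper's body presses on something with over 40 N, if the wrist force passes 120 N, or if a joint passes its speed limit or range.

ROBOT

A 6-joint arm with a two-finger parallel gripper is mounted at the origin on a cart in front of the work surface, level with it; the furniture and walls round the work are solid. World frame = base frame: x ahead of the robot, y to its left, z up, the work surface at z = 0. Lengths are in m, angles in rad, forces in N, time in s.
With the tool pointing down it reaches from about 0.3 to 0.85 m from the base axis. Payload 4.2 kg.
Tool frame: the origin (TCP) lies at the very end of the fingers, on their centre line; the grasp point (between the pads) lies 19 mm behind it (bot.grasp_offset is the distance from the TCP to the grasp point, in m); z points along the fingers, y is the line along which they close (so a half turn about z gives the same grasp; the last joint's range is limited). The gripper opens to 91 mm and grips with 3 to 60 N. Pads are 32 mm wide; open, the fingers measure 118 mm over their backs; the gripper's body (76 mm by 178 mm) begins 60 mm behind the grasp point.
Start: joints at [-1.257, 0.32, 1.565, -0, 1.257, -0.02], TCP at [0.188, -0.543, 0.214] pointing down, gripper open.
Joint ranges: [-3.11, 3.11], [-0.84, 2.01], [0.21, 2.61], [-1.34, 4.49], [0.05, 2.63], [-2.56, 2.56]. Speed limits (rad/s): [2.57, 2.57, 3.14, 3.14, 3.14, 3.14].

INTERFACE

Orientations are given as a unit quaternion [w, x, y, z].
In Python, from cell import bot, vision, job gives the robot as it stands.
- The arm moves only by the tool send_rows, never from a script. Its argument "plan" is one flat list of numbers, 6 for each row, row after row: the shift along the world's x, y, z in mm, then the turn, a rotation vector about the world's x, y, z in degrees. A call has 1 to 5 rows; each row shifts and turns the commanded pose from where the row before left it; what a row does not reach is not made up. A row lasts 1/10 s, in which the tool goes at most 50 mm and 8.59 degrees, less where a joint would pass 70% of its speed; a pose out of reach is approached as far as the arm can. A call with a gripper value outside its range is refused whole. "jaw" is the finger opening in mm, from 0 to 91.2, set as the call begins (left out, the last holds). The fingers move at their own pace and stop on an object; "force" is the grip in N (left out, the last holds). Time passes only in rows, so rows that do not move let the fingers close. It gives the time, the measured TCP pose, the force, the opening and the grip force at its end, in the units of the state.
- bot.sense(): the state, without advancing time (a new reading comes with each control period).
- vision.get_image(name): name is "scene" or "top" or "wrist"; returns the picture (420x560x3 uint8, blue, green, red); there is no depth.
- vision.camera_params(name): a dict with "mtx" (3x3 intrinsics, pixels), "D" ([k1, k2, p1, p2, k3] as OpenCV has them; the pictures are not rectified), "rvec" (rotation vector, rad) and "tvec" (3), from world to camera coordinates, as OpenCV has them. Camera axes: x right, y down, z forward; pixel columns grow to the right and rows downward; lengths in m; the calibration is good to about 2 mm. A picture is of the moment at which its call begins: read the wrist's pose just before it. camera_params takes no time and is no camera call; for the wrist camera it gives the pose at the moment of the call.
- job.sign_off(): hands the job in; it is judged then, once.
The state is a dict: "t": time; "q": joint angles; "joint_vel": joint speeds; "joint_efforts": joint torques, N m; "position": TCP position; "eef_rot": TCP orientation; "ft_force": force on the tool from outside, world axes, zero at the start; "torque": the same for the moment, N m; "finger_gap": finger opening in m; "finger_force": force on a finger pad.
Only numpy, scipy, OpenCV 4.12 (cv2) and the standard library are available. Lean on these libraries where they do the work, as an engineer would, in place of code of your own. Each camera call takes 0.05 s, during which the arm holds its last target. There are 200 camera calls.

## Working session

There is one attempt and no reset: what is moved stays moved. The work goes in short steps, Python scripts to look and compute and a tool call to move; the robot and the scene stay as the last step left them, time stands still between calls to the robot, and variables do not carry over. Pictures are saved under pics/ and viewed, at most 10 in all, crops included, and the job is handed in when it is done.

Besides the shell and the picture viewer there is one more tool, called after "Call:" by a JSON object that holds its "name" and its "arguments", one argument or row to a line. send_rows: Moves the arm, as the interface text tells. Its arguments: {"type":"object","properties":{"plan":{"type":"array"},"jaw":{"type":"number"},"force":{"type":"number"}},"required":["plan"]}

```bash
ls; mkdir -p pics; python3 - <<'E'
from cell import bot,vision,job
import cv2
s=bot.sense(); print(s['t'],s['position'],s['eef_rot'],s['ft_force'])
for n in("top","scene"):
    cv2.imwrite(f"pics/{n}0.png",vision.get_image(n)); print(n,vision.camera_params(n))
E
```

```text
pics
0.0 [ 0.18823632 -0.54278208  0.21314042] [-8.57724775e-04  9.86101455e-01  1.66142013e-01 -1.28150743e-04] [ 0.4058108   0.77474551 -0.22955588]
top {'mtx': array([[413.7302262 ,   0.        , 285.42286882],
       [  0.        , 413.7302262 , 212.72152473],
       [  0.        ,   0.        ,   1.        ]]), 'D': array([-0.04872256,  0.        ,  0.        ,  0.        ,  0.        ]), 'rvec': array([ 2.17148564, -2.10660568,  0.22564994]), 'tvec': array([-0.11822819,  0.4808081 ,  0.96946101])}
scene {'mtx': array([[467.25607367,   0.        , 284.6252073 ],
       [  0.        , 467.25607367, 210.139588  ],
       [  0.        ,   0.        ,   1.        ]]), 'D': array([-0.06684647,  0.        ,  0.        ,  0.        ,  0.        ]), 'rvec': array([ 0.9066167 ,  2.75154842, -0.71286741]), 'tvec': array([ 0.43643372, -0.17453357,  1.22303133])}
```

View pics/top0.png

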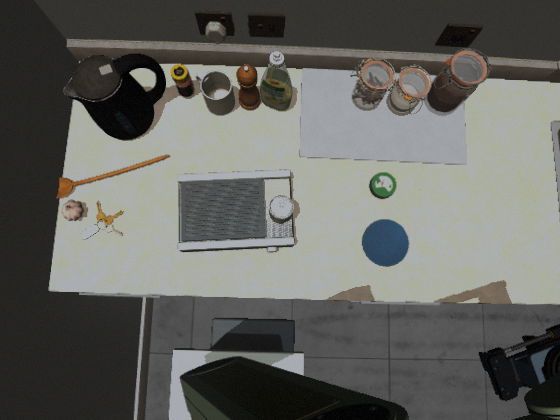

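View pics/scene0.png

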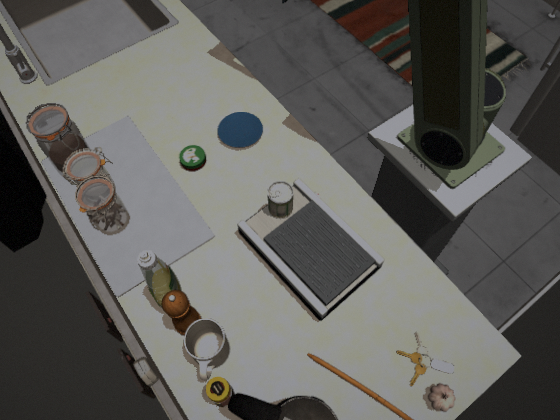

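The top view shows the grill around (236,210), its rails running left to right. The tin is at (281,208) on the right (-y) end, the dish at (385,242) and the pot at (383,185). Next I'll zoom in and measure.

```bash
cat > h.py <<'E'
import cv2,numpy as np
from cell import bot,vision,job
def ray(n,px,z,P=None):
    P=P or vision.camera_params(n); R=cv2.Rodrigues(P['rvec'])[0]
    u=cv2.undistortPoints(np.array(px,float).reshape(-1,1,2),P['mtx'],P['D']).reshape(-1,2)
    d=np.c_[u,np.ones(len(u))]@R; c=-R.T@P['tvec'].ravel()
    return c+d*((z-c[2])/d[:,2])[:,None]
def blob(im,lo,hi,box=None):
    m=cv2.inRange(cv2.cvtColor(im,cv2.COLOR_BGR2HSV),lo,hi)
    if box: k=np.zeros_like(m);x0,y0,x1,y1=box;k[y0:y1,x0:x1]=255;m&=k
    c=max(cv2.findContours(m,cv2.RETR_EXTERNAL,cv2.CHAIN_APPROX_NONE)[0],key=cv2.contourArea)
    return c
E
python3 - <<'E'
from h import *
t=cv2.imread('pics/top0.png');s=cv2.imread('pics/scene0.png')
for n,im,bd,bg in(("top",t,(350,205,420,280),(360,165,405,205)),("scene",s,(205,100,275,155),(170,135,215,175))):
    for nm,lo,hi,b,z in(("dish",(95,80,30),(125,255,255),bd,.013),("pot",(45,80,30),(85,255,255),bg,.024)):
        c=blob(im,lo,hi,b); p=ray(n,c.reshape(-1,2),z)
        (cx,cy),r=cv2.minEnclosingCircle((p[:,:2]*1000).astype(np.float32)); print(n,nm,cx,cy,r)
a=cv2.resize(t[160:260,170:305],None,fx=5.8,fy=5.8,interpolation=cv2.INTER_CUBIC)
cv2.imwrite('pics/cropt.png',a)
b=cv2.resize(s[170:320,230:390],None,fx=4,fy=4,interpolation=cv2.INTER_CUBIC)
cv2.imwrite('pics/crops.png',b)
E
```

```text
top dish 422.8921813964844 -358.2691955566406 58.84446716308594
top pot 569.9000854492188 -353.0990905761719 32.776405334472656
scene dish 423.2396240234375 -361.17242431640625 59.180694580078125
scene pot 571.8338012695312 -351.2701416015625 35.20905685424805
```

View pics/cropt.png

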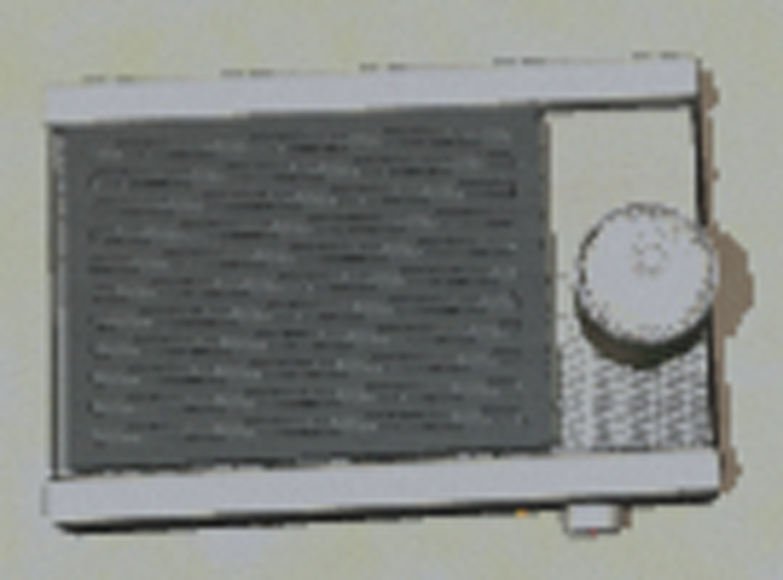

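View pics/crops.png

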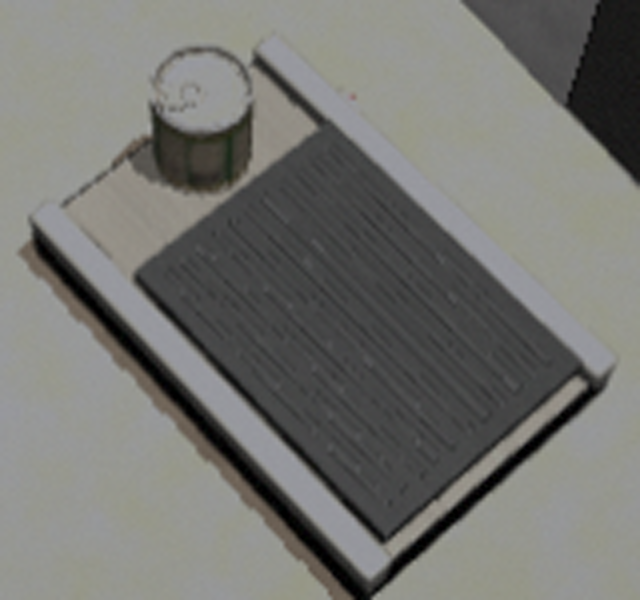

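The top crop shows these features:
- Rail outer corners at (47,88), (696,60), (718,490) and (44,515).
- Tin top centred at (647,273).
- Plate corners at (62,128), (543,105), (560,447) and (72,470).

The scene crop shows the rail outer corners at (275,35), (617,360), (32,212) and (368,585). The tin top is at (203,92).

```bash
python3 - <<'E'
from h import *
T=lambda p:(np.array(p)+.5)/5.8-.5+[170,160]
S=lambda p:(np.array(p)+.5)/4-.5+[230,170]
np.set_printoptions(precision=1,suppress=True)
for n,f,rail,tin,pl in(("top",T,[(47,88),(696,60),(718,490),(44,515)],[(647,273)],[(62,128),(543,105),(560,447),(72,470)]),
    ("scene",S,[(368,585),(32,212),(275,35),(617,360)],[(203,92)],[(388,538),(135,272),(328,125),(583,375)])):
    r=ray(n,f(rail),.054)[:,:2]*1e3; c=r.mean(0)
    a=(r[0]-r[1])+(r[3]-r[2]); b=(r[0]-r[3])+(r[1]-r[2])
    print(n,'rail',r.tolist(),'c',c,'len',np.linalg.norm(a)/2,np.linalg.norm(b)/2,'yaw',np.degrees(np.arctan2(-a[0],a[1])))
    p=ray(n,f(pl),.061)[:,:2]*1e3; print('plate',p.mean(0),p.tolist())
    print('tin',ray(n,f(tin),.112)[:,:2]*1e3)
E
```

```text
top rail [[568.7897322915525, 164.51382359489398], [590.8606153528635, -110.7348363991734], [406.7510181888163, -124.57572401030455], [387.6567998291526, 152.27979009085337]] c [488.5  20.4] len 276.81834505157434 183.08605009604673 yaw 4.2641054848139746
plate [486.   47.7] [[549.7487602618373, 155.18645929340607], [566.7394251114702, -46.35767648214742], [421.73695477388236, -58.748917133788936], [405.8327499340071, 140.5482481286675]]
tin [[485.8 -91.6]]
scene rail [[573.2383611461879, 167.30515959582428], [591.5681387788121, -111.61135302970376], [410.31714888941013, -124.51918178511062], [388.0199999531419, 150.8352033652384]] c [490.8  20.5] len 277.8789193532459 183.82249558573739 yaw 4.1921669303470095
plate [489.3  51.3] [[551.4455342798179, 155.5319066893674], [568.2983726744884, -43.87652569022005], [425.9305354431416, -54.38193207029857], [411.5588707633809, 147.81991012923953]]
tin [[488.3 -89.4]]
```

Both views agree:
- **Grill:** centre near (490, 20.5), yaw 4.2°.
- **Tin:** (487, -90.5).
- **Dish:** (423, -360).
- **Plate:** about +30 mm along the base's y, as expected.

Now I'll move above the tin, with the jaws closing along the base's y.

Call:
{"name": "send_rows", "arguments": {
  "plan": [25, 38, 0, 0, 0, -1.25, 25, 38, 0, 0, 0, -1.25, 25, 38, 0, 0, 0, -1.25, 25, 38, 0, 0, 0, -1.25, 25, 38, 0, 0, 0, -1.25],
  "jaw": 91,
  "force": 15
}}

```text
t: 0.6
position: [0.3139, -0.3515, 0.2137]
eef_rot: [-0.0, 0.994, 0.111, -0.0]
ft_force: [-0.0, 0.2, -0.7]
finger_gap: 0.0909
finger_force: 0.0
```

Call:
{"name": "send_rows", "arguments": {
  "plan": [25, 38, 0, 0, 0, -1.25, 25, 38, 0, 0, 0, -1.25, 25, 38, 0, 0, 0, -1.25, 25, 38, 0, 0, 0, -1.25, 25, 38, 0, 0, 0, -1.25]
}}

```text
t: 1.1
position: [0.4389, -0.1615, 0.2138]
eef_rot: [0.0, 0.998, 0.057, -0.0]
ft_force: [0.4, -0.7, -0.4]
finger_gap: 0.0908
finger_force: 0.0
```

Call:
{"name": "send_rows", "arguments": {
  "plan": [25, 38, 0, 0, 0, -1.25, 24, 34, 0, 0, 0, -1.25, 0, 0, 0, 0, 0, 0, 0, 0, 0, 0, 0, 0]
}}

```text
t: 1.5
position: [0.4872, -0.0907, 0.2134]
eef_rot: [0.0, 0.999, 0.037, -0.001]
ft_force: [0.1, -0.4, 0.1]
finger_gap: 0.0911
finger_force: 0.0
```

```bash
python3 - <<'E'
from h import *
from scipy.spatial.transform import Rotation as R
s=bot.sense();w,x,y,z=s['eef_rot'];print(s['t'],s['position'],R.from_quat([x,y,z,w]).as_matrix().round(3).tolist(),s['ft_force'])
im=vision.get_image('wrist');cv2.imwrite('pics/w1.png',im);P=vision.camera_params('wrist');print(P)
E
```

```text
1.5 [ 0.48717751 -0.09072852  0.21341505] [[0.997, 0.074, -0.002], [0.074, -0.997, -0.0], [-0.002, 0.0, -1.0]] [ 0.08750593 -0.36854073  0.12864389]
{'mtx': array([[300.23316648,   0.        , 278.53865791],
       [  0.        , 300.23316648, 211.86613116],
       [  0.        ,   0.        ,   1.        ]]), 'D': array([-0.02748818,  0.        ,  0.        ,  0.        ,  0.        ]), 'rvec': array([-2.14415015,  1.99366526,  0.27603923]), 'tvec': array([-0.12695911,  0.43066549,  0.51968352])}
```

View pics/w1.png

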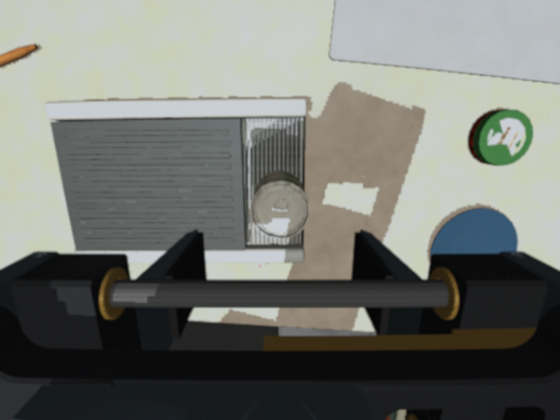

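The wrist view shows the tin top at (280,208), centred between the fingers at about columns 200 and 360. I'll descend 142 mm and grip.

```bash
python3 - <<'E'
from h import *
print(ray('wrist',[(280,208)],.112)*1e3)
E
```

```text
[[490.85744071 -92.96669443 112.        ]]
```

Call:
{"name": "send_rows", "arguments": {
  "plan": [0, 0, -35, 0, 0, 0, 0, 0, -35, 0, 0, 0, 0, 0, -30, 0, 0, 0, 0, 0, -22, 0, 0, 0, 0, 0, -12, 0, 0, 0]
}}

```text
t: 2.05
position: [0.4853, -0.0925, 0.0782]
eef_rot: [-0.0, 0.999, 0.035, -0.002]
ft_force: [-0.3, 0.2, 0.3]
finger_gap: 0.0909
finger_force: 0.0
```

Call:
{"name": "send_rows", "arguments": {
  "plan": [0, 0, -8, 0, 0, 0, 0, 0, 0, 0, 0, 0]
}}

```text
t: 2.25
position: [0.4869, -0.0919, 0.0717]
eef_rot: [-0.0, 0.999, 0.035, -0.0]
ft_force: [-1.0, -0.6, -0.0]
finger_gap: 0.0908
finger_force: 0.0
```

Call:
{"name": "send_rows", "arguments": {
  "plan": [0, 0, 0, 0, 0, 0, 0, 0, 0, 0, 0, 0, 0, 0, 0, 0, 0, 0, 0, 0, 0, 0, 0, 0, 0, 0, 0, 0, 0, 0],
  "jaw": 50,
  "force": 15
}}

```text
t: 2.75
position: [0.4876, -0.0913, 0.0724]
eef_rot: [0.0, 0.999, 0.036, 0.0]
ft_force: [0.2, -1.4, 0.7]
finger_gap: 0.0567
finger_force: 15.0
```

The grip is good at 56.7 mm. Next I'll lift and carry the tin above the dish.

Call:
{"name": "send_rows", "arguments": {
  "plan": [0, 0, 8, 0, 0, 0, 0, 0, 22, 0, 0, 0, 0, 0, 30, 0, 0, 0, -5, -15, 20, 0, 0, 0, -10, -35, 0, 0, 0, 0]
}}

```text
t: 3.25
position: [0.4748, -0.1409, 0.1554]
eef_rot: [0.001, 0.999, 0.038, 0.003]
ft_force: [0.8, -0.1, -2.2]
finger_gap: 0.0569
finger_force: 15.0
```

Call:
{"name": "send_rows", "arguments": {
  "plan": [-10, -40, 0, 0, 0, 0, -10, -40, 0, 0, 0, 0, -10, -40, 0, 0, 0, 0, -10, -40, 0, 0, 0, 0, -7, -35, 0, 0, 0, 0]
}}

```text
t: 3.75
position: [0.4244, -0.338, 0.1523]
eef_rot: [0.0, 0.999, 0.036, -0.0]
ft_force: [1.6, 1.4, -0.9]
finger_gap: 0.0571
finger_force: 15.0
```

Call:
{"name": "send_rows", "arguments": {
  "plan": [-3, -18, 0, 0, 0, 0, 0, -5, 0, 0, 0, 0, 0, 0, 0, 0, 0, 0, 0, 0, 0, 0, 0, 0]
}}

```text
t: 4.15
position: [0.4226, -0.3578, 0.1519]
eef_rot: [-0.001, 0.999, 0.037, -0.0]
ft_force: [0.0, 0.2, -1.2]
finger_gap: 0.0574
finger_force: 15.0
```

```bash
python3 - <<'E'
from h import *
s=bot.sense();print(s['t'],s['position'],s['ft_force'],s['finger_gap'])
im=vision.get_image('wrist');cv2.imwrite('pics/w2.png',im)
b=vision.get_image('top');cv2.imwrite('pics/t2.png',b)
c=blob(im,(95,80,30),(125,255,255)).reshape(-1,2)
p=(ray('wrist',c,.015)[:,:2]*1e3).astype(np.float32); print(cv2.minEnclosingCircle(p),cv2.fitEllipse(cv2.convexHull(p)))
s=b[150:310,330:450];
cv2.imwrite('pics/m2.png',np.hstack([cv2.resize(im,(400,300)),cv2.resize(s,(225,300),interpolation=cv2.INTER_CUBIC)]))
E
```

```text
4.15 [ 0.42262581 -0.35778447  0.15186515] [ 0.04984756  0.16438289 -1.22545678] 0.05736825625442438
((425.4790344238281, -359.6281433105469), 58.13335037231445) ((425.6798095703125, -359.6243591308594), (113.55239868164062, 116.02094268798828), 22.645509719848633)
```

View pics/m2.png

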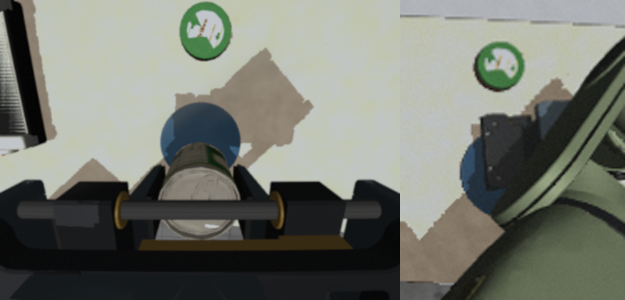

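The tin is held upright between the fingers over the dish at (200,140), and the pot is untouched at (205,30). The needed shift is about (+0.6, -1.9) mm, so I'll lower the tin now.

Call:
{"name": "send_rows", "arguments": {
  "plan": [0.6, -2, -25, 0, 0, 0, 0, 0, -35, 0, 0, 0, 0, 0, -25, 0, 0, 0, 0, 0, -12, 0, 0, 0, 0, 0, -5, 0, 0, 0]
}}

```text
t: 4.75
position: [0.4229, -0.3602, 0.0491]
eef_rot: [-0.001, 0.999, 0.037, -0.001]
ft_force: [-0.1, -0.0, -1.5]
finger_gap: 0.0574
finger_force: 15.0
```

Call:
{"name": "send_rows", "arguments": {
  "plan": [0, 0, -3, 0, 0, 0, 0, 0, -2, 0, 0, 0, 0, 0, -1.5, 0, 0, 0, 0, 0, 0, 0, 0, 0]
}}

```text
t: 5.15
position: [0.4233, -0.3615, 0.0441]
eef_rot: [0.0, 0.999, 0.036, 0.0]
ft_force: [-1.0, -0.1, -2.5]
finger_gap: 0.0571
finger_force: 15.0
```

Call:
{"name": "send_rows", "arguments": {
  "plan": [0, 0, -1, 0, 0, 0, 0, 0, 0, 0, 0, 0]
}}

```text
t: 5.35
position: [0.423, -0.3614, 0.0427]
eef_rot: [0.0, 0.999, 0.036, 0.0]
ft_force: [-0.1, 0.6, -1.9]
finger_gap: 0.057
finger_force: 15.0
```

Call:
{"name": "send_rows", "arguments": {
  "plan": [0, 0, -1, 0, 0, 0, 0, 0, 0, 0, 0, 0]
}}

```text
t: 5.55
position: [0.4229, -0.3613, 0.0414]
eef_rot: [-0.0, 0.999, 0.036, -0.0]
ft_force: [0.0, 1.1, -1.3]
finger_gap: 0.0571
finger_force: 15.0
```

Call:
{"name": "send_rows", "arguments": {
  "plan": [0, 0, -1, 0, 0, 0, 0, 0, 0, 0, 0, 0]
}}

```text
t: 5.75
position: [0.423, -0.3613, 0.0404]
eef_rot: [0.0, 0.999, 0.036, -0.0]
ft_force: [-0.3, 0.1, -0.8]
finger_gap: 0.0568
finger_force: 15.0
```

Call:
{"name": "send_rows", "arguments": {
  "plan": [0, 1.3, 0, 0, 0, 0, 0, 0, -0.7, 0, 0, 0, 0, 0, 0, 0, 0, 0]
}}

```text
t: 6.05
position: [0.423, -0.3598, 0.0403]
eef_rot: [-0.0, 0.999, 0.036, 0.0]
ft_force: [-2.0, 0.7, 4.3]
finger_gap: 0.0566
finger_force: 15.0
```

Call:
{"name": "send_rows", "arguments": {
  "plan": [0, 0, -0.7, 0, 0, 0, 0, 0, 0, 0, 0, 0]
}}

```text
t: 6.25
position: [0.423, -0.3598, 0.0403]
eef_rot: [0.0, 0.999, 0.036, 0.0]
ft_force: [-2.7, 3.0, 9.2]
finger_gap: 0.0568
finger_force: 15.0
```

Call:
{"name": "send_rows", "arguments": {
  "plan": [0, 0, -0.7, 0, 0, 0, 0, 0, 0, 0, 0, 0]
}}

```text
t: 6.45
position: [0.423, -0.3598, 0.0403]
eef_rot: [0.0, 0.999, 0.036, 0.0]
ft_force: [-2.6, 4.6, 13.5]
finger_gap: 0.0568
finger_force: 15.0
```

Contact came at 40.3 mm, exactly the floor height I expected. I'll unload, open and rise.

Call:
{"name": "send_rows", "arguments": {
  "plan": [0, 0, 1.5, 0, 0, 0, 0, 0, 0, 0, 0, 0]
}}

```text
t: 6.65
position: [0.4233, -0.3602, 0.0403]
eef_rot: [0.0, 0.999, 0.036, 0.0]
ft_force: [-0.8, 0.1, 5.2]
finger_gap: 0.0568
finger_force: 15.0
```

Call:
{"name": "send_rows", "arguments": {
  "plan": [0, 0, 0, 0, 0, 0, 0, 0, 0, 0, 0, 0, 0, 0, 0, 0, 0, 0, 0, 0, 0, 0, 0, 0, 0, 0, 0, 0, 0, 0],
  "jaw": 90
}}

```text
t: 7.15
position: [0.423, -0.36, 0.0397]
eef_rot: [-0.0, 0.999, 0.036, -0.0]
ft_force: [0.0, 0.4, 0.7]
finger_gap: 0.0896
finger_force: 0.0
```

Call:
{"name": "send_rows", "arguments": {
  "plan": [0, 0, 8, 0, 0, 0, 0, 0, 20, 0, 0, 0, 0, 0, 35, 0, 0, 0, 0, 0, 40, 0, 0, 0, 0, 0, 20, 0, 0, 0]
}}

```text
t: 7.65
position: [0.4242, -0.3611, 0.167]
eef_rot: [0.002, 0.999, 0.036, 0.002]
ft_force: [0.5, 0.4, -0.0]
finger_gap: 0.0902
finger_force: 0.0
```

Call:
{"name": "send_rows", "arguments": {
  "plan": [0, 30, 10, 0, 0, 0, 5, 48, 0, 0, 0, 0, 5, 48, 0, 0, 0, 0, 5, 48, 0, 0, 0, 0, 5, 48, 0, 0, 0, 0],
  "jaw": 0
}}

```text
t: 8.15
position: [0.4429, -0.1363, 0.1737]
eef_rot: [0.0, 0.999, 0.036, 0.001]
ft_force: [1.4, 0.8, 0.2]
finger_gap: 0.053
finger_force: 0.0
```

```bash
python3 - <<'E'
from h import *
s=bot.sense();print(s['t'],s['position'],s['ft_force'],s['finger_gap'])
a=vision.get_image('scene');b=vision.get_image('top')
f=lambda i:cv2.resize(i,(390,390),interpolation=cv2.INTER_CUBIC)
cv2.imwrite('pics/m3.png',np.hstack([f(a[60:190,160:290]),f(b[160:290,320:450])]))
E
```

```text
8.15 [ 0.44294293 -0.13629799  0.17367999] [1.36808281 0.78249457 0.23222303] 0.05300128392210019
```

View pics/m3.png

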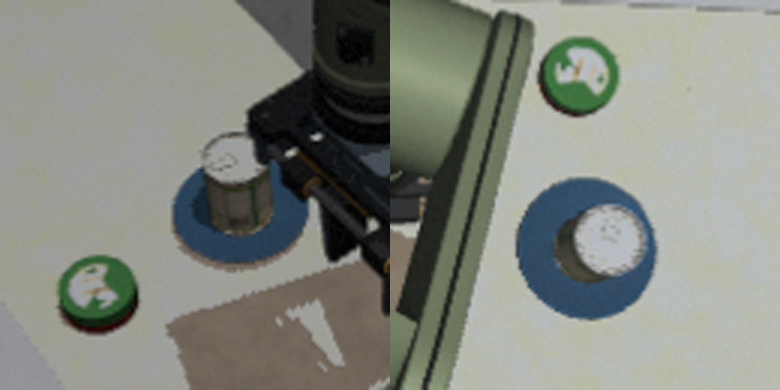

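The tin stands upright at the dish centre, at (238,185) and (605,240), and the pot is undisturbed. Now I'll go behind the plate's +y end with the fingers closed.

Call:
{"name": "send_rows", "arguments": {
  "plan": [5, 46, 0, 0, 0, 0, 5, 46, 0, 0, 0, 0, 5, 46, 0, 0, 0, 0, 5, 46, 0, 0, 0, 0, 5, 46, 0, 0, 0, 0]
}}

```text
t: 8.75
position: [0.4684, 0.0932, 0.1736]
eef_rot: [0.0, 0.999, 0.036, 0.001]
ft_force: [0.3, -0.3, 0.2]
finger_gap: 0.0053
finger_force: 0.0
```

Call:
{"name": "send_rows", "arguments": {
  "plan": [5, 46, 0, 0, 0, 0, 5, 40, 0, 0, 0, 0, 0, 0, 0, 0, 0, 0, 0, 0, 0, 0, 0, 0]
}}

```text
t: 9.15
position: [0.4782, 0.1779, 0.173]
eef_rot: [0.0, 0.999, 0.037, 0.0]
ft_force: [-0.5, -0.8, 0.1]
finger_gap: 0.0004
finger_force: 0.0
```

Call:
{"name": "send_rows", "arguments": {
  "plan": [0, 4, -35, 0, 0, 0, 0, 0, -35, 0, 0, 0, 0, 0, -30, 0, 0, 0, 0, 0, -18, 0, 0, 0, 0, 0, -8, 0, 0, 0]
}}

```text
t: 9.65
position: [0.477, 0.1797, 0.0454]
eef_rot: [0.001, 0.999, 0.035, -0.002]
ft_force: [0.1, -0.5, 0.3]
finger_gap: 0.0005
finger_force: 0.0
```

Call:
{"name": "send_rows", "arguments": {
  "plan": [0, 0, -3, 0, 0, 0, 0, 0, 0, 0, 0, 0, 0, 0, 0, 0, 0, 0]
}}

```text
t: 9.95
position: [0.4789, 0.1819, 0.045]
eef_rot: [-0.0, 0.999, 0.036, 0.001]
ft_force: [0.5, 0.7, 0.9]
finger_gap: 0.0008
finger_force: 0.0
```

Call:
{"name": "send_rows", "arguments": {
  "plan": [0.2, -3, 0, 0, 0, 0, 0.2, -3, 0, 0, 0, 0, 0.2, -2, 0, 0, 0, 0, 0.1, -1.5, 0, 0, 0, 0, 0.1, -1.5, 0, 0, 0, 0]
}}

```text
t: 10.45
position: [0.4788, 0.1709, 0.0439]
eef_rot: [0.0, 0.999, 0.036, 0.0]
ft_force: [0.4, 0.4, -0.5]
finger_gap: 0.001
finger_force: 0.0
```

Call:
{"name": "send_rows", "arguments": {
  "plan": [0.1, -1.5, 0, 0, 0, 0, 0.1, -1.5, 0, 0, 0, 0, 0.1, -1.5, 0, 0, 0, 0, 0.1, -1.5, 0, 0, 0, 0, 0.1, -1.5, 0, 0, 0, 0]
}}

```text
t: 10.95
position: [0.4793, 0.1634, 0.0439]
eef_rot: [0.0, 0.999, 0.036, -0.0]
ft_force: [-0.2, 0.6, -0.3]
finger_gap: 0.0004
finger_force: 0.0
```

Call:
{"name": "send_rows", "arguments": {
  "plan": [0.1, -1.5, 0, 0, 0, 0, 0.1, -1.5, 0, 0, 0, 0, 0.1, -1.5, 0, 0, 0, 0]
}}

```text
t: 11.25
position: [0.4796, 0.1591, 0.0439]
eef_rot: [-0.0, 0.999, 0.036, 0.0]
ft_force: [-0.8, 4.6, -0.3]
finger_gap: 0.0005
finger_force: 1.7
```

Call:
{"name": "send_rows", "arguments": {
  "plan": [0.1, -1.5, 0, 0, 0, 0, 0.1, -1.5, 0, 0, 0, 0, 0.1, -1.5, 0, 0, 0, 0]
}}

```text
t: 11.55
position: [0.48, 0.1548, 0.0439]
eef_rot: [-0.0, 0.999, 0.036, 0.0]
ft_force: [0.2, 3.9, -0.3]
finger_gap: 0.0004
finger_force: 1.7
```

The plate is in contact and sliding at about 4 N.

Call:
{"name": "send_rows", "arguments": {
  "plan": [0.1, -1.5, 0, 0, 0, 0, 0.1, -1.5, 0, 0, 0, 0]
}}

```text
t: 11.75
position: [0.4802, 0.1515, 0.0439]
eef_rot: [-0.0, 0.999, 0.036, 0.0]
ft_force: [0.6, 3.9, -0.9]
finger_gap: 0.0004
finger_force: 1.7
```

Call:
{"name": "send_rows", "arguments": {
  "plan": [0.1, -1.5, 0, 0, 0, 0, 0.1, -1.5, 0, 0, 0, 0]
}}

```text
t: 11.95
position: [0.4803, 0.1484, 0.0439]
eef_rot: [-0.0, 0.999, 0.036, 0.0]
ft_force: [-0.5, 2.6, -0.4]
finger_gap: 0.0002
finger_force: 1.8
```

Call:
{"name": "send_rows", "arguments": {
  "plan": [0.1, -1.5, 0, 0, 0, 0, 0.1, -1.5, 0, 0, 0, 0]
}}

```text
t: 12.15
position: [0.4805, 0.1454, 0.0439]
eef_rot: [0.0, 0.999, 0.036, 0.0]
ft_force: [0.4, 3.6, -0.1]
finger_gap: 0.0006
finger_force: 1.8
```

Call:
{"name": "send_rows", "arguments": {
  "plan": [0.1, -1.5, 0, 0, 0, 0, 0.1, -1.5, 0, 0, 0, 0]
}}

```text
t: 12.35
position: [0.4807, 0.1424, 0.0439]
eef_rot: [0.0, 0.999, 0.036, -0.0]
ft_force: [0.2, 3.7, 0.0]
finger_gap: 0.0005
finger_force: 1.8
```

Call:
{"name": "send_rows", "arguments": {
  "plan": [0.1, -1.5, 0, 0, 0, 0, 0.1, -1.5, 0, 0, 0, 0]
}}

```text
t: 12.55
position: [0.4809, 0.1394, 0.0439]
eef_rot: [0.0, 0.999, 0.036, -0.0]
ft_force: [-0.1, 3.8, 0.4]
finger_gap: 0.0005
finger_force: 1.9
```

Call:
{"name": "send_rows", "arguments": {
  "plan": [0.1, -1.5, 0, 0, 0, 0, 0.1, -1.5, 0, 0, 0, 0]
}}

```text
t: 12.75
position: [0.4811, 0.1364, 0.0439]
eef_rot: [0.0, 0.999, 0.036, 0.0]
ft_force: [-0.6, 3.4, 0.7]
finger_gap: 0.0004
finger_force: 1.9
```

Call:
{"name": "send_rows", "arguments": {
  "plan": [0.1, -1.5, 0, 0, 0, 0, 0.1, -1.5, 0, 0, 0, 0]
}}

```text
t: 12.95
position: [0.4813, 0.1334, 0.0439]
eef_rot: [0.0, 0.999, 0.036, 0.0]
ft_force: [-0.3, 3.9, 0.3]
finger_gap: 0.0003
finger_force: 1.9
```

Call:
{"name": "send_rows", "arguments": {
  "plan": [0.1, -1.5, 0, 0, 0, 0, 0.1, -1.5, 0, 0, 0, 0]
}}

```text
t: 13.15
position: [0.4815, 0.1304, 0.0439]
eef_rot: [0.0, 0.999, 0.036, 0.0]
ft_force: [1.4, 4.3, 1.3]
finger_gap: 0.0003
finger_force: 2.0
```

Call:
{"name": "send_rows", "arguments": {
  "plan": [0.1, -1.5, 0, 0, 0, 0, 0.1, -1.5, 0, 0, 0, 0]
}}

```text
t: 13.35
position: [0.4817, 0.1274, 0.0439]
eef_rot: [0.0, 0.999, 0.036, 0.0]
ft_force: [-0.5, 3.7, 1.0]
finger_gap: 0.0004
finger_force: 2.0
```

Call:
{"name": "send_rows", "arguments": {
  "plan": [0.1, -1.5, 0, 0, 0, 0, 0.1, -1.5, 0, 0, 0, 0]
}}

```text
t: 13.55
position: [0.4819, 0.1244, 0.0439]
eef_rot: [0.0, 0.999, 0.036, 0.0]
ft_force: [-0.0, 4.2, 1.6]
finger_gap: 0.0003
finger_force: 2.0
```

Call:
{"name": "send_rows", "arguments": {
  "plan": [0.1, -1.5, 0, 0, 0, 0, 0.1, -1.5, 0, 0, 0, 0]
}}

```text
t: 13.75
position: [0.4821, 0.1214, 0.0439]
eef_rot: [0.0, 0.999, 0.036, 0.0]
ft_force: [-0.1, 3.8, 1.6]
finger_gap: 0.0004
finger_force: 2.1
```

Call:
{"name": "send_rows", "arguments": {
  "plan": [0.1, -1.5, 0, 0, 0, 0, 0.1, -1.5, 0, 0, 0, 0]
}}

```text
t: 13.95
position: [0.4823, 0.1184, 0.0439]
eef_rot: [0.0, 0.999, 0.036, 0.0]
ft_force: [-0.2, 4.1, 1.5]
finger_gap: 0.0008
finger_force: 2.1
```

Call:
{"name": "send_rows", "arguments": {
  "plan": [0.1, -1.5, 0, 0, 0, 0, 0.1, -1.5, 0, 0, 0, 0]
}}

```text
t: 14.15
position: [0.4825, 0.1154, 0.0438]
eef_rot: [0.0, 0.999, 0.036, -0.0]
ft_force: [-0.4, 4.2, 0.1]
finger_gap: 0.0006
finger_force: 1.9
```

Call:
{"name": "send_rows", "arguments": {
  "plan": [0.1, -1.5, 0, 0, 0, 0]
}}

```text
t: 14.25
position: [0.4825, 0.1136, 0.0437]
eef_rot: [0.0, 0.999, 0.036, -0.0]
ft_force: [0.6, 0.7, 0.1]
finger_gap: 0.0004
finger_force: 0.1
```

Call:
{"name": "send_rows", "arguments": {
  "plan": [0.1, -1.5, 0, 0, 0, 0]
}}

```text
t: 14.35
position: [0.4823, 0.1116, 0.0437]
eef_rot: [0.001, 0.999, 0.036, -0.0]
ft_force: [-0.3, 0.4, 0.4]
finger_gap: 0.0006
finger_force: 0.0
```

The force vanished at y≈114, so the plate has likely dropped. I'll feel gently for the stop.

Call:
{"name": "send_rows", "arguments": {
  "plan": [0.1, -1, 0, 0, 0, 0]
}}

```text
t: 14.45
position: [0.4825, 0.1108, 0.0437]
eef_rot: [0.001, 0.999, 0.036, -0.0]
ft_force: [0.9, -0.3, 0.1]
finger_gap: 0.0005
finger_force: 0.0
```

Call:
{"name": "send_rows", "arguments": {
  "plan": [0.1, -1, 0, 0, 0, 0]
}}

```text
t: 14.55
position: [0.4826, 0.1105, 0.0437]
eef_rot: [-0.0, 0.999, 0.036, -0.0]
ft_force: [-0.8, 3.0, -0.8]
finger_gap: 0.0007
finger_force: 1.6
```

Call:
{"name": "send_rows", "arguments": {
  "plan": [0, -0.7, 0, 0, 0, 0, 0, 0, 0, 0, 0, 0]
}}

```text
t: 14.75
position: [0.4828, 0.1099, 0.0437]
eef_rot: [-0.0, 0.999, 0.036, -0.0]
ft_force: [-0.8, 2.7, -0.8]
finger_gap: 0.0005
finger_force: 1.2
```

```bash
python3 - <<'E'
from h import *
s=bot.sense();print(s['t'],s['position'],s['ft_force'])
a=vision.get_image('scene');cv2.imwrite('pics/m4.png',cv2.resize(a[170:320,230:390],None,fx=4,fy=4,interpolation=cv2.INTER_CUBIC))
E
```

```text
14.75 [0.48276395 0.10987845 0.043749  ] [-0.81840335  2.72100422 -0.8345235 ]
```

View pics/m4.png

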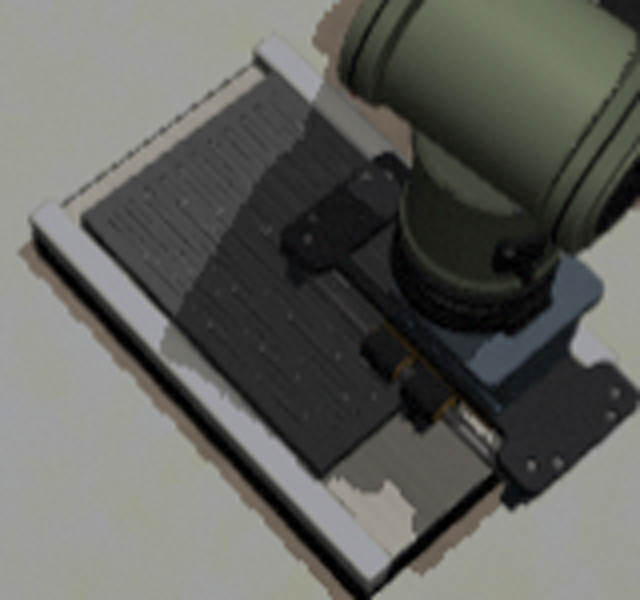

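The plate now reaches near the -y end and its far edge looks level with the rail. A short push will confirm the pin stop.

Call:
{"name": "send_rows", "arguments": {
  "plan": [0.1, -1, 0, 0, 0, 0]
}}

```text
t: 14.9
position: [0.4829, 0.109, 0.0438]
eef_rot: [-0.0, 0.999, 0.036, -0.0]
ft_force: [-0.3, 3.4, -1.2]
finger_gap: 0.0004
finger_force: 1.3
```

Call:
{"name": "send_rows", "arguments": {
  "plan": [0, -0.5, 0, 0, 0, 0]
}}

```text
t: 15.0
position: [0.483, 0.1084, 0.0438]
eef_rot: [0.0, 0.999, 0.036, -0.0]
ft_force: [-0.2, 2.3, -1.8]
finger_gap: 0.0005
finger_force: 1.4
```

Call:
{"name": "send_rows", "arguments": {
  "plan": [0, -0.7, 0, 0, 0, 0]
}}

```text
t: 15.1
position: [0.483, 0.1079, 0.0438]
eef_rot: [-0.0, 0.999, 0.036, -0.0]
ft_force: [0.0, 6.2, -2.3]
finger_gap: 0.0004
finger_force: 2.8
```

Call:
{"name": "send_rows", "arguments": {
  "plan": [0, -0.7, 0, 0, 0, 0]
}}

```text
t: 15.2
position: [0.4829, 0.1078, 0.0438]
eef_rot: [-0.001, 0.999, 0.035, -0.0]
ft_force: [-1.5, 8.9, -2.2]
finger_gap: 0.0006
finger_force: 4.1
```

The pins stop the plate: force reached 8.9 N with no motion. I'll back off, rise and verify.

Call:
{"name": "send_rows", "arguments": {
  "plan": [0, 3, 0, 0, 0, 0, -1, 10, 0, 0, 0, 0, -1, 12, 0, 0, 0, 0, 0, 0, 20, 0, 0, 0, 0, 0, 40, 0, 0, 0]
}}

```text
t: 15.7
position: [0.4787, 0.1323, 0.1022]
eef_rot: [0.001, 0.999, 0.037, -0.003]
ft_force: [1.0, 0.1, -0.3]
finger_gap: 0.0005
finger_force: 0.0
```

Call:
{"name": "send_rows", "arguments": {
  "plan": [0, 0, 45, 0, 0, 0, 0, 0, 45, 0, 0, 0, -20, 40, 20, 0, 0, 0, -20, 40, 0, 0, 0, 0, -20, 40, 0, 0, 0, 0]
}}

```text
t: 16.2
position: [0.4205, 0.2537, 0.2152]
eef_rot: [-0.0, 0.999, 0.036, 0.001]
ft_force: [0.2, 0.8, -0.5]
finger_gap: 0.0006
finger_force: 0.0
```

Call:
{"name": "send_rows", "arguments": {
  "plan": [-20, 40, 0, 0, 0, 0, -20, 40, 0, 0, 0, 0, 0, 0, 0, 0, 0, 0, 0, 0, 0, 0, 0, 0]
}}

```text
t: 16.6
position: [0.3802, 0.3328, 0.2138]
eef_rot: [0.001, 0.999, 0.038, 0.0]
ft_force: [0.2, -0.5, -0.4]
finger_gap: 0.0004
finger_force: 0.0
```

```bash
python3 - <<'E'
from h import *
s=bot.sense();print(s['t'],s['position'],s['ft_force'])
a=vision.get_image('scene');b=vision.get_image('top')
cv2.imwrite('pics/m5.png',np.hstack([cv2.resize(a[95:320,170:390],(440,450)),cv2.resize(b[150:290,170:420],(350,450))]))
E
```

```text
16.6 [0.38019703 0.33282943 0.21377278] [ 0.15546759 -0.52839249 -0.4339249 ]
```

View pics/m5.png

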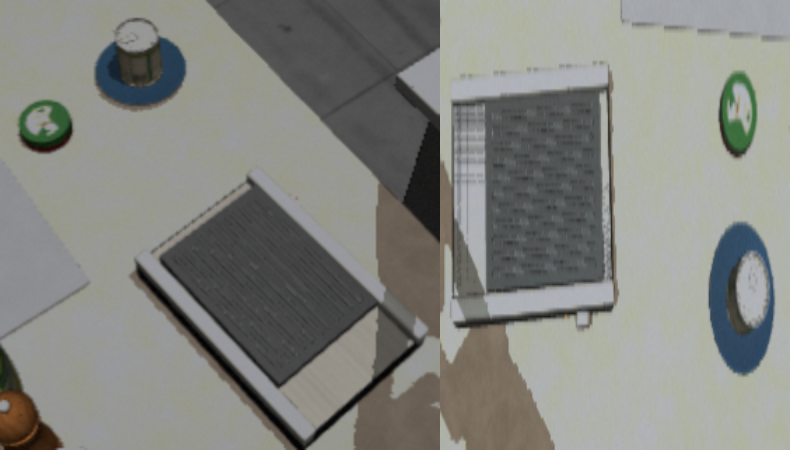

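The final picture shows the plate flush between the rails with its +y end at about (330,345). The tin is upright on the dish at (140,50), the pot is where it was, and the arm is clear. I'll hand in now.

```bash
python3 -c "
from cell import job
print(job.sign_off())"
```

```text
the job is handed in; nothing more can be done
None
```

The job is handed in at about 17 s: the tin stands upright on the blue dish, the griddle plate lies flush over its pins (push stopped at 8.9 N, just past the 8 N mark), the pot is undisturbed and the arm is clear.

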